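# Sort look-alike specimen tins by weight

### The arm

A 6-joint arm with a two-finger parallel gripper is mounted at the origin on the work surface. World frame = base frame: x ahead of the robot, y to its left, z up, the work surface at z = 0. Lengths are in m, angles in rad, forces in N, time in s.
With the tool pointing down it reaches from about 0.275 to 0.975 m from the base axis. Payload 8.4 kg.
Tool frame: the origin (TCP) lies midway between the tips of the shut fingers; the grasp point (between the pads) lies r.hold_point_z behind it (r.hold_point_z is the distance from the TCP to the grasp point, in m); z points along the fingers, y is the line along which they close (so a half turn about z gives the same grasp; the last joint's range is limited). The gripper opens to 92 mm and grips with 3 to 60 N. Pads are 20 mm wide; open, the fingers measure 128 mm over their backs; the gripper's body (75 mm by 189 mm) begins 69 mm behind the grasp point.
Start: joints at [-1.318, 0.353, 1.633, -0, 1.155, -0.002], TCP at [0.158, -0.605, 0.215] pointing down, gripper open.
Joint ranges: [-2.63, 2.63], [-0.92, 2.1], [0.06, 2.66], [-1.3, 4.44], [0, 2.69], [-3.02, 3.02]. Speed limits (rad/s): [2.22, 2.22, 2.79, 3.14, 3.14, 3.14].

### API

Orientations are given as a rotation vector (axis times angle).
In Python, from plant import r, get_image, models gives the robot as it stands.
- The arm moves only by the tool arm_command, never from a script. Its arguments are lists of equal length, an entry for each row: "delta_pos": the shift along the tool's x, y, z in mm, a list of three; "angular": the turn, a rotation vector about the tool's x, y, z in degrees, a list of three. In form: {"delta_pos": [[dx, dy, dz], ...], "angular": [[ax, ay, az], ...]}. A call has 1 to 10 rows; each row shifts and turns the commanded pose from where the row before left it, along the tool's axes as they then stand; what a row does not reach is not made up. A row lasts 1/8 s, in which the tool goes at most 62.5 mm and 10.7 degrees, less where a joint would pass 70% of its speed; a pose out of reach is approached as far as the arm can. A call with a gripper value outside its range is refused whole. "claw" is the opening, from 0 (shut) to 1 (fully open), set as the call begins (left out, the last holds). The fingers move at their own pace and stop on an object; "newtons" is the grip in N (left out, the last holds). Time passes only in rows, so rows that do not move let the fingers close. It gives the time, the measured TCP pose, the force, the opening and the grip force at its end, in the units of the state.
- r.observe(): the state, without advancing time (a new reading comes with each control period).
- get_image(name): name is "scene" or "top"; returns a dict with "image" (400x640x3 uint8, red, green, blue), "z_map" (400x640 float32, m along the optical axis (not along the pixel's ray), 0 where there is no reading), "fovy" (degrees; the focal length in pixels is half the picture's height over the tangent of half this angle, whatever the lens; pixels are square), "cx", "cy" (the principal point, pixels), "k1" (the pictures are not rectified: a ray, as slopes to the right and down, at radius r is drawn at 1 + k1 r^2 times it, then the intrinsics apply), "R" (3x3) and "t" (3): a world point X has camera coordinates R X + t. Camera axes: x right, y down, z forward; pixel columns grow to the right and rows downward; lengths in m; the calibration is good to about 2 mm. A picture is of the moment at which its call begins.
- r.hand_in(): hands the job in; it is judged then, once.
Trained networks look in the newest picture that a camera, given by its name, has taken for a name from the list of things; names that differ only in an ending like _2 or _b are one class to them, and where a whole thing is asked for, a point or a joint stands for the part that bears it (a point fixed in the world has none). Each returns a list of dicts, best first, with "confidence" (0 to 1); they miss things now and then, are a little off and sometimes report something else, mostly with a low value. They report only what shows in the picture. A call takes as long as a camera call. They do not tell look-alikes from the thing itself.
- models.regions_of(camera, thing): "region" (400x640 bool, what is visible of it) and "xy" ([column, row] as shares, 0 to 1, of the picture: columns of its width, rows of its height, amid what is visible of it).
- models.landmark_of(camera, thing): "xy" ([column, row] as shares, 0 to 1, of the picture: columns of its width, rows of its height: a listed point, or the origin of a listed thing).
The state is a dict: "clock": time; "q": joint angles; "joint_velocities": joint speeds; "effort": joint torques, N m; "position": TCP position; "ee_rot": TCP orientation; "contact_force": force on the tool from outside, world axes, zero at the start; "moment": the same for the moment, N m; "finger_gap": opening from 0.0 (shut) to 1.0 (fully open); "grasp_force": force on a finger pad.
Only numpy, scipy, OpenCV 4.12 (cv2) and the standard library are available. Lean on these libraries where they do the work, as an engineer would, in place of code of your own. Each camera call takes 0.05 s, during which the arm holds its last target. There are 200 camera calls.

### The job

Three identical-looking specimen tins lean in the sloping rack: one holds a steel sample, one an aluminium sample and one is empty, so lift each to judge its weight. Stand the heaviest on the round plate of the microscope stage, the middle one in the square wooden box and the lightest in the low steel tray, each upright, cap up, flat on the floor or plate and let go. Do not disturb the jar, block, console or brush.

Things in the scene. Friction and masses are not known exactly. Their poses are not given: they have to be found in the camera images.
- tin_a_center (a point): square specimen tin, 46 x 46 x 110 mm tall, aluminium with a black cap fixed over its top 18 mm; looks just like the other two. This point is its centre, half-way up; z runs along the tin to its cap, y across it, along the rack. It starts leaning in the rack. Hidden contents (3 mm of play) make its mass about 0.13 kg (empty), 0.37 kg (aluminium) or 0.70 kg (steel), within 12 percent; one tin of each, any order
- tin_b_center (a point): square specimen tin, 46 x 46 x 110 mm tall, aluminium with a black cap fixed over its top 18 mm; looks just like the other two. This point is its centre, half-way up; z runs along the tin to its cap, y across it, along the rack. It starts leaning in the rack. Hidden contents (3 mm of play) make its mass about 0.13 kg (empty), 0.37 kg (aluminium) or 0.70 kg (steel), within 12 percent; one tin of each, any order
- tin_c_center (a point): square specimen tin, 46 x 46 x 110 mm tall, aluminium with a black cap fixed over its top 18 mm; looks just like the other two. This point is its centre, half-way up; z runs along the tin to its cap, y across it, along the rack. It starts leaning in the rack. Hidden contents (3 mm of play) make its mass about 0.13 kg (empty), 0.37 kg (aluminium) or 0.70 kg (steel), within 12 percent; one tin of each, any order
- rack: fixed grey sloping rack, 110 x 300 mm, origin under its centre, z up; three bays 100 mm apart along y. Tins in it lean 35 degrees from vertical, caps towards its -x (robot) side, about 140 mm high, lying on a ramp that reaches 57 mm up the tin; ribs beside their y faces reach 54 mm up, so the upper half is free to grip by the y faces. Draw tins out along their own z
- stage_top (a point): microscope stage, fixed: black block 150 x 150 x 28 mm with a raised round white plate, 140 mm across, on it. This point is the centre of the plate's flat top, 34 mm above the desk; z up
- box_in (a point): open square wooden box, fixed, 140 x 140 mm outside, 50 mm high, walls and floor 6 mm. This point is the centre of its inner floor; x and y along the walls, z up
- tray_in (a point): low steel tray, fixed, 120 (x) x 180 mm (y) outside, rim 15 mm high, walls and floor 4 mm. This point is the centre of its inner floor; z up
- stage: the microscope stage as a whole; origin at the centre of its underside
- box: the wooden box as a whole; origin at the centre of its underside
- tray: the steel tray as a whole; origin at the centre of its underside
- tin_a: tin a as a whole; origin at the centre of its underside, z towards the cap
- tin_b: tin b, likewise
- tin_c: tin c, likewise
- jar: bystander: small closed glass jar, 42 mm across, 50 mm tall, origin under its centre
- block: bystander: dark steel reference block, 45 mm cube, origin under its centre
- console: bystander: joystick console, 90 x 140 mm, 60 mm high at the stick, origin under its centre
- brush: bystander: brush lying on the desk, about 170 mm long, along its x
There are look-alikes about, which are no part of the job. Leave any purple look-alike of the tin_c alone. What is shaped like the tin_b but pink or purple is not meant.

How it is judged:
By the outcome, as a careful person would: the job done as asked, in the order asked, and still so for the second after the job is handed in, with the robot touching nothing.
It also fails if it takes over 69 s, if anything falls off the work surface, if the arm or the gripper's body presses on something with over 40 N, if the wrist force passes 120 N, or if a joint passes its speed limit or range.

## Working session

There is one attempt and no reset: what is moved stays moved. The work goes in short steps, Python scripts to look and compute and a tool call to move; the robot and the scene stay as the last step left them, time stands still between calls to the robot, and variables do not carry over. Pictures are saved under pics/ and viewed, at most 10 in all, crops included, and the job is handed in when it is done.

Besides the shell and the picture viewer there is one more tool, called after "Call:" by a JSON object that holds its "op" and its "data". arm_command: Moves the arm, as the interface text tells. Its arguments: {"type":"object","properties":{"delta_pos":{"type":"array"},"angular":{"type":"array"},"claw":{"type":"number"},"newtons":{"type":"number"}},"required":["delta_pos","angular"]}

```bash
mkdir -p pics; ls
cat > h.py <<'E'
import numpy as np, cv2, sys
from plant import r, get_image, models
def rays(d,uv):
    f=200/np.tan(np.radians(d['fovy'])/2)
    p=(np.atleast_2d(uv).astype(float)-[d['cx'],d['cy']])/f
    s=p.copy()
    for _ in range(20): s=p/(1+d['k1']*(s**2).sum(1,keepdims=True))
    return np.c_[s,np.ones(len(s))]
def at_depth(d,uv,z): return (rays(d,uv)*np.atleast_1d(z)[:,None]-d['t'])@d['R']
def at_height(d,uv,h):
    c=-d['R'].T@d['t']; v=rays(d,uv)@d['R']
    return c+v*((h-c[2])/v[:,2])[:,None]
def cloud(d,m):
    m=m&(d['z_map']>0); v,u=np.nonzero(m)
    return at_depth(d,np.c_[u,v],d['z_map'][m])
E
cat > a.py <<'E'
from h import *
np.set_printoptions(precision=4,suppress=True)
print(r.hold_point_z, r.observe())
for c in ['top','scene']:
    d=get_image(c); cv2.imwrite(f'pics/{c}0.png',d['image'][:,:,::-1])
    print(c,'cam',-d['R'].T@d['t'],d['R'][2],d['fovy'],d['k1'])
    for n in ['tin_a','rack','stage','box','tray','jar','block','console','brush']:
        for q in models.regions_of(c,n)[:5]:
            P=cloud(d,q['region'])
            if len(P)<5: continue
            print(n,round(q['confidence'],2),np.array(q['xy'])*[640,400],len(P),'med',np.median(P,0),'lo',np.percentile(P,2,0),'hi',np.percentile(P,98,0))
    for n,h in [('tin_a_center',.08),('rack',0),('stage_top',.034),('box_in',.006),('tray_in',.004)]:
        for q in models.landmark_of(c,n)[:5]:
            uv=np.array(q['xy'])*[640,400]; print('LM',n,round(q['confidence'],2),uv,at_height(d,uv,h)[0])
E
python3 a.py
```

```text
pics
0.0187 {'clock': 0.0, 'q': array([-1.3184,  0.3536,  1.6341, -0.    ,  1.1552, -0.0024]), 'joint_velocities': array([-0.0022,  0.0003,  0.0009,  0.0001,  0.0006,  0.0013]), 'effort': array([  0.0007, -59.385 , -33.4219,   0.0698,   0.0236,  -0.0001]), 'position': array([ 0.1574, -0.6043,  0.2139]), 'ee_rot': array([-3.1148, -0.399 ,  0.0003]), 'contact_force': array([ 0.0883, -0.2447, -0.7276]), 'moment': array([-0.0494, -0.0064, -0.0471]), 'grasp_force': 0.0, 'finger_gap': 1.0005653403614856}
top cam [ 0.4343 -0.0007  0.9435] [ 0.1677 -0.0064 -0.9858] 53.385623968265556 -0.031318355511666535
tin_a 0.97 [319.616 108.48 ] 1147 med [ 0.8253 -0.0086  0.0442] lo [ 0.8019 -0.0617  0.0005] hi [0.8629 0.0462 0.048 ]
tin_a 0.93 [393.408 332.52 ] 1136 med [ 0.3025 -0.1603  0.0455] lo [ 0.2565 -0.2066  0.0091] hi [ 0.3455 -0.1138  0.0489]
tin_a 0.91 [346.624 173.52 ] 866 med [ 0.6352 -0.0604  0.1274] lo [ 0.6019 -0.0849  0.0598] hi [ 0.6976 -0.0374  0.1472]
tin_a 0.82 [299.776 177.6  ] 758 med [0.6251 0.0376 0.1296] lo [0.5945 0.0151 0.0673] hi [0.6858 0.0585 0.1462]
tin_a 0.72 [398.976 1
[... 3658 characters left out ...]
0518]
block 0.75 [394.88 221.8 ] 398 med [0.4506 0.168  0.0401] lo [0.4146 0.1441 0.0049] hi [0.4592 0.1874 0.0468]
console 0.93 [234.112 182.4  ] 1045 med [ 0.6266 -0.3029  0.0226] lo [ 0.5688 -0.3853 -0.0001] hi [ 0.6657 -0.2473  0.0463]
brush 0.92 [405.632 300.12 ] 986 med [0.6239 0.3122 0.0177] lo [0.5541 0.2942 0.0052] hi [0.718  0.3362 0.0217]
LM tin_a_center 0.97 [276.288 205.92 ] [ 0.6546 -0.0701  0.08  ]
LM rack 0.8 [304.512 250.08 ] [0.6612 0.0394 0.    ]
LM stage_top 0.91 [348.672 188.68 ] [ 0.4215 -0.0202  0.034 ]
LM box_in 0.95 [454.016 259.12 ] [0.4262 0.3332 0.006 ]
LM tray_in 0.62 [270.72 161.68] [ 0.4623 -0.3274  0.004 ]
LM tray_in 0.56 [400.32 308.4 ] [0.6383 0.3204 0.004 ]
```

View pics/top0.png

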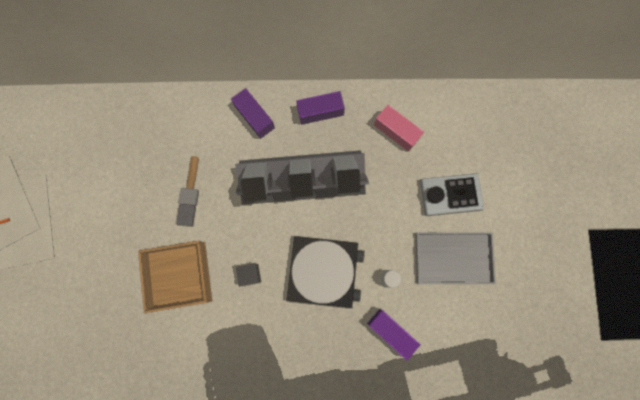

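View pics/scene0.png

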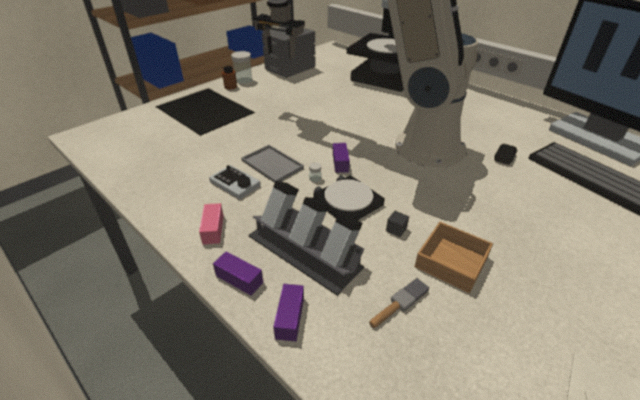

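```bash
cat > b.py <<'E'
from h import *
np.set_printoptions(precision=4,suppress=True)
for c in ['top','scene']:
    d=get_image(c)
    v,u=np.mgrid[0:400,0:640]; P=at_depth(d,np.c_[u.ravel(),v.ravel()],d['z_map'].ravel())
    ok=d['z_map'].ravel()>0; P=P[ok]
    for y0 in (-.06,.037,.137):
        m=(abs(P[:,1]-y0)<.04)&(P[:,0]>.53)&(P[:,0]<.73)&(P[:,2]>.086)&(P[:,2]<.2)
        Q=P[m]
        # fit top (cap) plane: normal near (-sin35,0,cos35)
        n0=np.array([-np.sin(.611),0,np.cos(.611)])
        h=Q@n0; T=Q[h>np.percentile(h,99)-.004]
        # front(+x upper) face normal (cos35,0,sin35)
        n1=np.array([np.cos(.611),0,np.sin(.611)]); g=Q@n1; F=Q[g>np.percentile(g,98)-.004]
        print(c,y0,len(Q),'cap',len(T),T.mean(0),'ylim',np.percentile(T[:,1],[2,98]),'fr',len(F),F.mean(0),np.percentile(F[:,1],[2,98]),'h',np.percentile(h,[90,99]),'g',np.percentile(g,[2,98]))
        for S in (T,F):
            w=np.linalg.svd(S-S.mean(0),full_matrices=False)[2][2]; print('   n',w*np.sign(w[2]))
    for nm,lo,hi in [('stage',[.33,-.11,.03],[.54,.1,.05]),('box',[.33,.23,.045],[.54,.43,.06]),('tray',[.38,-.44,.012],[.55,-.2,.03])]:
        m=((P>lo)&(P<hi)).all(1); Q=P[m]
        R=cv2.minAreaRect((Q[:,:2]*1000).astype(np.float32)); print(c,nm,len(Q),R,Q[:,2].mean())
E
python3 b.py
```

```text
top -0.06 738 cap 319 [ 0.6198 -0.061   0.1355] ylim [-0.0846 -0.0412] fr 284 [ 0.6568 -0.0615  0.1203] [-0.0832 -0.0391] h [-0.2439 -0.2421] g [0.5629 0.6087]
   n [-0.5753 -0.0195  0.8177]
   n [0.8146 0.0527 0.5776]
top 0.037 713 cap 343 [0.6121 0.0376 0.135 ] ylim [0.0147 0.058 ] fr 285 [0.6493 0.0379 0.1205] [0.0167 0.0602] h [-0.2396 -0.2381] g [0.5568 0.6025]
   n [-0.5692 -0.021   0.8219]
   n [0.8133 0.0547 0.5793]
top 0.137 789 cap 358 [0.6048 0.1382 0.1351] ylim [0.1141 0.1583] fr 298 [0.6418 0.1375 0.1203] [0.1152 0.1604] h [-0.2355 -0.2339] g [0.5507 0.5963]
   n [-0.5719 -0.0246  0.8199]
   n [0.8141 0.0488 0.5787]
top stage 2991 ((436.2705993652344, -16.70886993408203), (158.952392578125, 147.42588806152344), 84.2176513671875) 0.0332463754969283
top box 685 ((431.67987060546875, 329.911376953125), (141.0445098876953, 141.22093200683594), 9.060978889465332) 0.04839337661963787
top tray 441 ((464.5905456542969, -319.163818359375), (181.00860595703125, 120.19973754882812), 89.05059051513672) 0.014747127531419739
scene -0.06 731 cap 92 [ 0.6244 -0.0587  0.1375] ylim [-0.08
[... 289 characters left out ...]
 ] g [0.5587 0.6051]
   n [-0.5645 -0.0124  0.8253]
   n [0.8167 0.0328 0.5761]
scene 0.137 881 cap 119 [0.6098 0.1404 0.1377] ylim [0.115  0.1602] fr 461 [0.6458 0.1364 0.1178] [0.1164 0.1598] h [-0.2376 -0.2359] g [0.5529 0.5988]
   n [-0.5579 -0.0079  0.8299]
   n [0.8179 0.0329 0.5745]
scene stage 1194 ((440.3423767089844, -5.838371276855469), (145.29931640625, 140.0879364013672), 85.43032836914062) 0.03366030765217175
scene box 549 ((432.1075744628906, 329.6931457519531), (144.50047302246094, 140.46217346191406), 9.216364860534668) 0.04865915196233629
scene tray 201 ((467.2351379394531, -317.1866760253906), (185.43722534179688, 123.03148651123047), 89.0363998413086) 0.014610334473554051
```

Top view: the rack's three grey tins with black caps are at about (345,175), (300,178) and (255,180). The stage is at (323,272), the box at (175,275) and the tray at (455,258); the purple and pink decoys lie on the desk. The scene view agrees, and the rack's yaw is about 4.3°.

```bash
cat > g.py <<'E'
# go helper: rotation first (tool frame), then translation in the new tool frame
import numpy as np
from scipy.spatial.transform import Rotation as Ro
from plant import r
np.set_printoptions(precision=2,suppress=True)
yr=4.3
def ori(yaw,tilt=0): return Ro.from_euler('z',yaw,degrees=True)*Ro.from_euler('y',-tilt,degrees=True)*Ro.from_matrix(np.diag([1.,-1,-1]))
axis=(-ori(yr,35).as_matrix()[:,2])
cap=np.array([.6199,-.0616,.1347]); v=np.array([-np.sin(np.radians(yr)),np.cos(np.radians(yr)),0])
def tin(i,s): return cap+v*.1*i+(s-.110)*axis   # TCP at height s along tin i
def go(p,R):
    o=r.observe(); R0=Ro.from_rotvec(o['ee_rot'])
    a=(R0.inv()*R).as_rotvec(degrees=True); t=R.inv().apply(np.array(p)-o['position'])*1000
    print('t',o['clock'],'rot',a,np.linalg.norm(a),'trans',t,np.linalg.norm(t),'pos',o['position'],'q',o['q'],'F',o['contact_force'],'gap',o['finger_gap'])
E
python3 -c "
from g import *
go(tin(0,.15),ori(yr,35))"
```

```text
t 1.6 rot [-3.15 34.91  9.97] 36.43816304168157 trans [ 365.24 -507.04  313.26] 699.0152878199555 pos [ 0.16 -0.6   0.21] q [-1.32  0.35  1.63 -0.    1.16 -0.  ] F [-0.27 -0.68 -1.02] gap 1.0016492128311385
```

Call:
{"op": "arm_command", "data": {"delta_pos": [[0,0,0],[0,0,0],[0,0,0],[0,0,0],[23,-32,20],[23,-32,20],[23,-32,20],[23,-32,20],[23,-32,20],[23,-32,20]], "angular": [[-0.8,8.7,2.5],[-0.8,8.7,2.5],[-0.8,8.7,2.5],[-0.8,8.7,2.5],[0,0,0],[0,0,0],[0,0,0],[0,0,0],[0,0,0],[0,0,0]], "claw": 1}}

```text
clock: 2.85
position: [0.3253, -0.3989, 0.195]
ee_rot: [-2.975, -0.111, -0.935]
contact_force: [0.9, 0.4, -0.9]
finger_gap: 1.002
grasp_force: 0.0
```

```bash
python3 -c "
from g import *
go(tin(0,.15),ori(yr,35))"
```

```text
t 2.85 rot [ 0.1  0.1 -0. ] 0.1405669406486514 trans [ 226.79 -314.3   192.44] 432.7254502420654 pos [ 0.33 -0.4   0.2 ] q [-1.29  0.16  2.11  0.8   0.9  -0.32] F [ 0.91  0.39 -0.92] gap 1.001707289215183
```

Call:
{"op": "arm_command", "data": {"delta_pos": [[23,-31,19],[23,-31,19],[23,-31,19],[23,-31,19],[23,-31,19],[23,-32,20],[23,-32,20],[22,-32,19],[22,-32,19],[22,-32,19]], "angular": [[0,0,0],[0,0,0],[0,0,0],[0,0,0],[0,0,0],[0,0,0],[0,0,0],[0,0,0],[0,0,0],[0,0,0]]}}

```text
clock: 4.1
position: [0.5974, -0.0624, 0.1674]
ee_rot: [-2.974, -0.111, -0.937]
contact_force: [0.1, -0.3, -0.2]
finger_gap: 1.001
grasp_force: 0.0
```

```bash
cat > c.py <<'E'
from g import *
from h import *
import sys
go(tin(0,.06),ori(yr,35))
d=get_image('top'); im=cv2.resize(d['image'][120:240,220:420],(800,480),interpolation=cv2.INTER_CUBIC)
e=get_image('scene'); im2=cv2.resize(e['image'][150:290,240:380],(560,560),interpolation=cv2.INTER_CUBIC)
cv2.imwrite('pics/'+sys.argv[1],im2[:,:,::-1])
E
python3 c.py pre.png
```

```text
t 4.1 rot [0.06 0.04 0.01] 0.07311863460827789 trans [-0.34  0.93 89.65] 89.65781251993657 pos [ 0.6  -0.06  0.17] q [-0.2   0.17  2.2   0.7   0.24  0.66] F [ 0.1  -0.35 -0.24] gap 1.0011380416988702
```

View pics/pre.png

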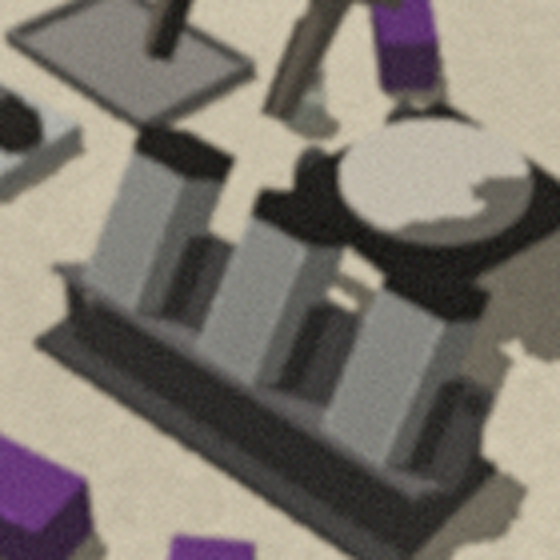

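The two fingers straddle the -y tin's cap, at about (165,30) and (310,60) in the crop, and all the tins are seated. I'll advance and close.

Call:
{"op": "arm_command", "data": {"delta_pos": [[0,0,15],[0,1,20],[0,0,20],[0,0,20],[0,0,15],[0,0,0]], "angular": [[0,0,0],[0,0,0],[0,0,0],[0,0,0],[0,0,0],[0,0,0]]}}

```text
clock: 4.95
position: [0.6475, -0.0615, 0.0924]
ee_rot: [-2.975, -0.11, -0.933]
contact_force: [1.1, 0.2, -0.1]
finger_gap: 0.999
grasp_force: 0.0
```

Call:
{"op": "arm_command", "data": {"delta_pos": [[0,0,0],[0,0,0],[0,0,0],[0,0,0],[0,0,0],[0,0,0]], "angular": [[0,0,0],[0,0,0],[0,0,0],[0,0,0],[0,0,0],[0,0,0]], "claw": 0, "newtons": 35}}

```text
clock: 5.7
position: [0.6478, -0.0607, 0.0934]
ee_rot: [-2.974, -0.112, -0.935]
contact_force: [-2.6, 2.3, 4.0]
finger_gap: 0.496
grasp_force: 35.0
```

Call:
{"op": "arm_command", "data": {"delta_pos": [[0,0,-5],[0,0,-10],[0,0,-15],[3,0,-15],[3,0,-15],[0,0,0],[0,0,0],[0,0,0],[0,0,0]], "angular": [[0,0,0],[0,0,0],[0,0,0],[0,0,0],[0,0,0],[0,0,0],[0,0,0],[0,0,0],[0,0,0]]}}

```text
clock: 6.82
position: [0.6183, -0.063, 0.1452]
ee_rot: [-2.975, -0.111, -0.933]
contact_force: [-0.0, 0.8, -6.2]
finger_gap: 0.498
grasp_force: 35.0
```

```bash
cat > w.py <<'E'
from h import *
F=[]
for _ in range(4): get_image('top'); F.append(np.r_[r.observe()['contact_force'],r.observe()['moment']])
print(np.round(np.mean(F,0),2),np.round(np.std(F,0),2),r.observe()['clock'])
E
python3 w.py
```

```text
[ 0.04 -0.42 -6.79 -0.07  1.03 -0.01] [0.29 0.52 0.6  0.04 0.03 0.02] 7.025
```

```bash
cat > s.py <<'E'
from g import *
from h import *
d=get_image('top'); im=cv2.imread('pics/top0.png')[:,:,::-1].astype(int)
m=(im.min(2)>150)
sub=np.zeros_like(m); sub[235:312,280:365]=m[235:312,280:365]
n,l,st,c=cv2.connectedComponentsWithStats(sub.astype(np.uint8)); k=1+st[1:,4].argmax()
cn=cv2.findContours((l==k).astype(np.uint8),0,1)[0][0][:,0,:]; P=at_height(d,cn,.034)[:,:2]
print('plate',cv2.minEnclosingCircle((P*1000).astype(np.float32)),cv2.fitEllipse((P*1000).astype(np.float32)),st[k])
go(tin(0,.120),ori(yr,35))
go([.438,-.012,.20],ori(yr,0))
E
python3 s.py
```

```text
plate ((438.039794921875, -7.543407440185547), 66.88182830810547) ((437.7189636230469, -7.483405590057373), (130.6445770263672, 131.2735137939453), 91.27477264404297) [ 294  242   58   60 2755]
t 7.075 rot [ 0.06  0.11 -0.  ] 0.12580834701633348 trans [-5.11 -1.42 -0.07] 5.306990523973323 pos [ 0.62 -0.06  0.15] q [-0.19  0.24  2.17  0.81  0.21  0.55] F [-0.11  0.83 -6.59] gap 0.502346247206485
t 7.075 rot [  0.06 -34.89  -0.02] 34.890961157774825 trans [-176.16  -64.52  -54.23] 195.284842581873 pos [ 0.62 -0.06  0.15] q [-0.19  0.24  2.17  0.81  0.21  0.55] F [-0.11  0.83 -6.59] gap 0.502346247206485
```

Call:
{"op": "arm_command", "data": {"delta_pos": [[0,0,-15],[0,0,-25],[0,0,-20],[0,0,0],[0,0,0],[0,0,0],[0,0,0]], "angular": [[0,0,0],[0,0,0],[0,0,0],[0,-8.75,0],[0,-8.75,0],[0,-8.75,0],[0,-8.75,0]]}}

```text
clock: 7.95
position: [0.5859, -0.062, 0.1959]
ee_rot: [-3.131, -0.127, -0.046]
contact_force: [0.5, 0.8, -7.2]
finger_gap: 0.496
grasp_force: 35.0
```

```bash
python3 -c "
from g import *
go([.438,-.012,.115],ori(yr,0))"
```

```text
t 7.95 rot [-0.39 -1.68  0.36] 1.7630279018095063 trans [-143.74  -60.96   80.9 ] 175.85081742393115 pos [ 0.59 -0.06  0.2 ] q [-0.12  0.3   1.75  0.01  1.06  1.37] F [ 0.48  0.8  -7.16] gap 0.49577561589968777
```

Call:
{"op": "arm_command", "data": {"delta_pos": [[-30,-13,0],[-36,-16,0],[-36,-16,0],[-30,-14,15],[-12,-6,20],[0,0,20],[0,0,20],[0,0,0]], "angular": [[0,0,0],[0,0,0],[0,0,0],[0,0,0],[0,0,0],[0,0,0],[0,0,0],[0,0,0]]}}

```text
clock: 8.95
position: [0.4382, -0.008, 0.115]
ee_rot: [-3.129, -0.128, -0.047]
contact_force: [-0.5, -0.4, -7.0]
finger_gap: 0.502
grasp_force: 35.0
```

```bash
python3 -c "
from g import *
go([.438,-.0078,.095],ori(yr,0))"
```

```text
t 8.95 rot [-0.46 -1.73  0.38] 1.834634470373329 trans [-0.19 -0.17 19.96] 19.964408915421124 pos [ 0.44 -0.01  0.11] q [-0.03  0.18  2.13  0.02  0.8   1.45] F [-0.45 -0.38 -6.98] gap 0.5018499818985435
```

Call:
{"op": "arm_command", "data": {"delta_pos": [[0,0,0],[0,0,8],[0,0,6],[0,0,3],[0,0,0]], "angular": [[-0.5,-1.7,0.4],[0,0,0],[0,0,0],[0,0,0],[0,0,0]]}}

```text
clock: 9.57
position: [0.4385, -0.0081, 0.0984]
ee_rot: [3.139, 0.117, 0.002]
contact_force: [-0.4, -0.1, -7.7]
finger_gap: 0.5
grasp_force: 35.0
```

Call:
{"op": "arm_command", "data": {"delta_pos": [[0,0,1],[0,0,1],[0,0,0]], "angular": [[0,0,0],[0,0,0],[0,0,0]]}}

```text
clock: 9.95
position: [0.4388, -0.0081, 0.0967]
ee_rot: [3.138, 0.117, 0.003]
contact_force: [0.0, 0.2, -6.7]
finger_gap: 0.498
grasp_force: 35.0
```

Call:
{"op": "arm_command", "data": {"delta_pos": [[0,0,1],[0,0,1],[0,0,0]], "angular": [[0,0,0],[0,0,0],[0,0,0]]}}

```text
clock: 10.32
position: [0.4387, -0.0081, 0.0946]
ee_rot: [3.138, 0.117, 0.003]
contact_force: [-0.5, 0.4, -7.0]
finger_gap: 0.499
grasp_force: 35.0
```

Call:
{"op": "arm_command", "data": {"delta_pos": [[0,0,1],[0,0,0]], "angular": [[0,0,0],[0,0,0]]}}

```text
clock: 10.58
position: [0.439, -0.0081, 0.0942]
ee_rot: [3.138, 0.117, 0.004]
contact_force: [-3.0, -0.0, 4.0]
finger_gap: 0.497
grasp_force: 35.0
```

Call:
{"op": "arm_command", "data": {"delta_pos": [[0,0,0],[0,0,0],[0,0,0],[0,0,-20],[0,0,-40],[0,0,-40]], "angular": [[0,0,0],[0,0,0],[0,0,0],[0,0,0],[0,0,0],[0,0,0]], "claw": 1}}

```text
clock: 11.32
position: [0.4384, -0.008, 0.1947]
ee_rot: [3.138, 0.117, 0.003]
contact_force: [-0.1, 0.1, -1.3]
finger_gap: 0.999
grasp_force: 0.0
```

```bash
python3 w.py; python3 -c "
from g import *
from h import *
go(tin(1,.15),ori(yr,35))
e=get_image('scene'); cv2.imwrite('pics/st.png',cv2.resize(e['image'][120:290,230:430],(600,510),interpolation=cv2.INTER_CUBIC)[:,:,::-1])"
```

```text
[ 0.74 -0.19  0.72  0.02 -0.02  0.01] [1.19 0.23 1.96 0.01 0.06 0.02] 11.525
t 11.525 rot [ 0.07 34.78  0.  ] 34.77898877318798 trans [110.37 -33.04 109.81] 159.15756732370338 pos [ 0.44 -0.01  0.19] q [-0.02  0.08  2.04 -0.    1.02  1.48] F [-0.16 -0.42 -1.17] gap 0.9975237884509776
```

View pics/st.png

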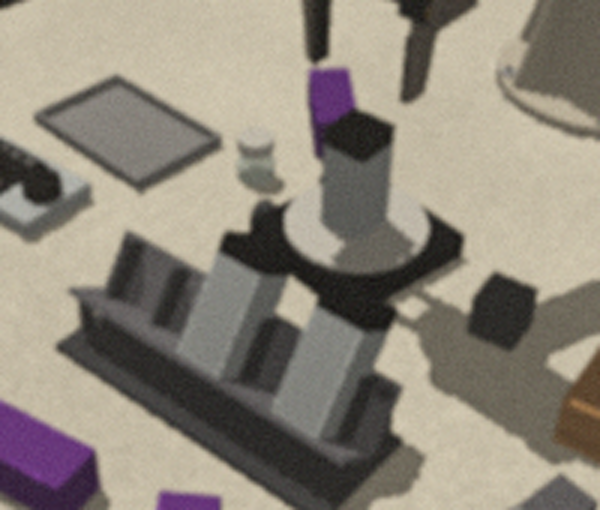

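The tin stands upright in the middle of the white plate, at about (355,180) in the crop. Next is the middle tin.

Call:
{"op": "arm_command", "data": {"delta_pos": [[0,0,0],[0,0,0],[0,0,0],[0,0,0],[0,0,0],[27,-8,27],[28,-8,28],[28,-9,28],[27,-8,27]], "angular": [[0,7,0],[0,7,0],[0,7,0],[0,7,0],[0,7,0],[0,0,0],[0,0,0],[0,0,0],[0,0,0]]}}

```text
clock: 12.7
position: [0.5891, 0.0368, 0.1647]
ee_rot: [-2.974, -0.112, -0.937]
contact_force: [-0.1, -0.1, -0.1]
finger_gap: 0.998
grasp_force: 0.0
```

```bash
python3 -c "
from g import *
go(tin(1,.06),ori(yr,35))"
```

```text
t 12.7 rot [0.05 0.04 0.03] 0.07160305033683421 trans [ 1.89  0.43 87.98] 87.99656015893723 pos [0.59 0.04 0.16] q [0.05 0.15 2.23 0.08 0.16 1.48] F [-0.11 -0.1  -0.11] gap 0.9979657496262243
```

Call:
{"op": "arm_command", "data": {"delta_pos": [[2,0,13],[0,0,20],[0,0,20],[0,0,20],[0,0,15],[0,0,0]], "angular": [[0,0,0],[0,0,0],[0,0,0],[0,0,0],[0,0,0],[0,0,0]]}}

```text
clock: 13.45
position: [0.6394, 0.0404, 0.0948]
ee_rot: [-2.978, -0.109, -0.933]
contact_force: [-0.5, -0.5, -0.3]
finger_gap: 1.001
grasp_force: 0.0
```

Call:
{"op": "arm_command", "data": {"delta_pos": [[0,0,0],[0,0,0],[0,0,0],[0,0,0],[0,0,0],[0,0,0]], "angular": [[0,0,0],[0,0,0],[0,0,0],[0,0,0],[0,0,0],[0,0,0]], "claw": 0, "newtons": 25}}

```text
clock: 14.2
position: [0.6415, 0.0409, 0.0972]
ee_rot: [-2.976, -0.11, -0.94]
contact_force: [-1.5, -0.6, 2.0]
finger_gap: 0.496
grasp_force: 25.0
```

Call:
{"op": "arm_command", "data": {"delta_pos": [[0,0,-5],[0,0,-10],[0,0,-10],[3,0,-5],[1,0,0],[0,0,0],[0,0,0],[0,0,0]], "angular": [[0,0,0],[0,0,0],[0,0,0],[0,0,0],[0,0,0],[0,0,0],[0,0,0],[0,0,0]]}}

```text
clock: 15.2
position: [0.6273, 0.04, 0.1236]
ee_rot: [-2.976, -0.11, -0.938]
contact_force: [0.3, -0.1, -1.4]
finger_gap: 0.499
grasp_force: 25.0
```

```bash
python3 w.py; python3 -c "
from g import *
go(tin(1,.06),ori(yr,35))"
```

```text
[ 0.23  0.25 -0.89 -0.04  0.42  0.03] [0.61 0.68 0.58 0.03 0.04 0.01] 15.4
t 15.4 rot [ 0.21 -0.01  0.01] 0.20906317399498014 trans [-6.12  0.76 32.38] 32.95980813468423 pos [0.63 0.04 0.12] q [0.06 0.28 2.18 0.09 0.07 1.46] F [-0.42  0.97 -0.31] gap 0.5006482568747775
```

Call:
{"op": "arm_command", "data": {"delta_pos": [[1,0,-10],[0,0,-15],[0,0,-10],[0,0,0],[0,0,0],[0,0,0]], "angular": [[0,0,0],[0,0,0],[0,0,0],[0,0,0],[0,0,0],[0,0,0]]}}

```text
clock: 16.15
position: [0.6082, 0.0387, 0.1528]
ee_rot: [-2.976, -0.11, -0.938]
contact_force: [0.6, -0.3, -0.1]
finger_gap: 0.501
grasp_force: 25.0
```

```bash
python3 w.py;python3 w.py; python3 -c "
from g import *
go(tin(1,.06),ori(yr,35))"
```

```text
[ 0.42 -0.28 -1.72 -0.03  0.39  0.  ] [0.47 0.67 0.64 0.02 0.04 0.02] 16.35
[ 0.03  0.39 -1.1  -0.01  0.41 -0.01] [0.45 0.21 0.21 0.02 0.03 0.02] 16.55
t 16.55 rot [ 0.21 -0.01  0.02] 0.20870198273568893 trans [-7.12  0.9  67.35] 67.7325127731357 pos [0.61 0.04 0.15] q [0.06 0.2  2.2  0.05 0.13 1.51] F [-0.22  0.17 -1.34] gap 0.49588194045519485
```

The heaviest tin is on the stage, and this one reads about 1.3 N, so it is the empty one. I'll put it back and place the middle one first, to keep the stated order.

Call:
{"op": "arm_command", "data": {"delta_pos": [[0,0,10],[0,0,15],[-1,0,10],[-2,0,5],[-2,0,9],[0,0,8],[0,0,5],[0,0,2],[0,0,0]], "angular": [[0,0,0],[0,0,0],[0,0,0],[0,0,0],[0,0,0],[0,0,0],[0,0,0],[0,0,0],[0,0,0]]}}

```text
clock: 17.68
position: [0.6411, 0.0408, 0.0977]
ee_rot: [-2.976, -0.11, -0.939]
contact_force: [0.9, 0.2, -1.3]
finger_gap: 0.5
grasp_force: 25.0
```

```bash
python3 w.py; python3 -c "
from g import *
go(tin(1,.06),ori(yr,35))"
```

```text
[ 1.6   0.33 -0.82 -0.02  0.16 -0.02] [0.47 0.64 0.42 0.03 0.02 0.04] 17.875
t 17.875 rot [ 0.22 -0.04  0.02] 0.22107983616477167 trans [-2.44  0.6   3.5 ] 4.305856213565415 pos [0.64 0.04 0.1 ] q [0.06 0.35 2.17 0.47 0.01 1.09] F [ 1.79  1.24 -0.13] gap 0.4992609916193838
```

Call:
{"op": "arm_command", "data": {"delta_pos": [[0,0,0],[0,0,0],[0,0,0],[0,0,-20],[0,0,-35],[0,0,-35],[0,-30,0],[0,-35,0],[0,-35,0],[0,0,0]], "angular": [[0,0,0],[0,0,0],[0,0,0],[0,0,0],[0,0,0],[0,0,0],[0,0,0],[0,0,0],[0,0,0],[0,0,0]], "claw": 1}}

```text
clock: 19.12
position: [0.5841, 0.1292, 0.1688]
ee_rot: [-2.974, -0.116, -0.936]
contact_force: [0.3, 0.1, 1.2]
finger_gap: 0.998
grasp_force: 0.0
```

```bash
python3 -c "
from g import *
go(tin(2,.06),ori(yr,35))"
```

```text
t 19.125 rot [0.02 0.06 0.16] 0.1759486153807173 trans [-2.06 -7.02 90.22] 90.51295424004098 pos [0.58 0.13 0.17] q [ 0.29  0.16  2.2  -0.59  0.22  2.32] F [0.27 0.11 1.16] gap 0.9978580633467382
```

Call:
{"op": "arm_command", "data": {"delta_pos": [[-2,-7,5],[0,0,15],[0,0,20],[0,0,20],[0,0,20],[0,0,10],[0,0,0]], "angular": [[0,0,0],[0,0,0],[0,0,0],[0,0,0],[0,0,0],[0,0,0],[0,0,0]]}}

```text
clock: 20.0
position: [0.6346, 0.1335, 0.0941]
ee_rot: [-2.977, -0.12, -0.929]
contact_force: [-0.9, -0.2, 0.7]
finger_gap: 0.995
grasp_force: 0.0
```

Call:
{"op": "arm_command", "data": {"delta_pos": [[0,0,0],[0,0,0],[0,0,0],[0,0,0],[0,0,0],[0,0,0]], "angular": [[0,0,0],[0,0,0],[0,0,0],[0,0,0],[0,0,0],[0,0,0]], "claw": 0, "newtons": 30}}

```text
clock: 20.75
position: [0.6348, 0.137, 0.0953]
ee_rot: [-2.971, -0.124, -0.931]
contact_force: [-1.3, 7.8, 0.3]
finger_gap: 0.506
grasp_force: 29.6
```

```bash
python3 -c "
from g import *
go(tin(2,.06),ori(yr,35))"
```

```text
t 20.75 rot [-0.33  0.2   0.37] 0.5337707202890483 trans [-1.74 -3.06  0.63] 3.5781422321587817 pos [0.63 0.14 0.1 ] q [ 0.27  0.37  2.15 -1.29  0.11  3.02] F [-1.29  7.82  0.34] gap 0.5060688815164304
```

Call:
{"op": "arm_command", "data": {"delta_pos": [[0,0,-5],[0,0,-10],[0,0,-15],[3,0,-15],[3,0,-15],[0,0,0],[0,0,0]], "angular": [[0,0,0],[0,0,0],[0,0,0],[0,0,0],[0,0,0],[0,0,0],[0,0,0]]}}

```text
clock: 21.62
position: [0.6051, 0.1321, 0.1468]
ee_rot: [-2.976, -0.12, -0.929]
contact_force: [0.2, -0.6, -4.2]
finger_gap: 0.501
grasp_force: 30.0
```

```bash
python3 w.py; python3 -c "
from g import *
go([.53,.20,.22],ori(9.1,0))"
```

```text
[-0.26 -0.22 -3.92 -0.04  0.69 -0.04] [0.7  0.4  0.47 0.03 0.01 0.01] 21.825
t 21.825 rot [  1.51 -34.65  -4.34] 34.952824111306874 trans [-63.6  -78.86 -73.17] 124.9700627818808 pos [0.61 0.13 0.15] q [ 0.28  0.23  2.17 -0.68  0.18  2.41] F [ 0.67 -0.22 -4.37] gap 0.4996766229939868
```

Call:
{"op": "arm_command", "data": {"delta_pos": [[0,0,-20],[0,0,-25],[0,0,-20],[0,0,0],[0,0,0],[0,0,0],[0,0,0],[0,0,0],[0,0,0]], "angular": [[0,0,0],[0,0,0],[0,0,0],[0.3,-5.8,-0.7],[0.3,-5.8,-0.7],[0.2,-5.8,-0.7],[0.2,-5.8,-0.7],[0.2,-5.8,-0.7],[0.2,-5.8,-0.7]]}}

```text
clock: 22.95
position: [0.569, 0.1293, 0.2009]
ee_rot: [3.13, 0.246, -0.006]
contact_force: [0.6, 0.0, -4.0]
finger_gap: 0.498
grasp_force: 30.0
```

```bash
python3 -c "
from g import *
go([.432,.330,.20],ori(9.1,0))"
```

```text
t 22.95 rot [ 0.08  0.24 -0.11] 0.27433911731977745 trans [-103.5  -219.87    0.89] 243.01658773878637 pos [0.57 0.13 0.2 ] q [ 0.22  0.3   1.74 -0.    1.11  1.64] F [ 0.63  0.05 -4.02] gap 0.49780917592768376
```

Call:
{"op": "arm_command", "data": {"delta_pos": [[-17,-37,0],[-17,-37,0],[-17,-37,0],[-18,-37,0],[-18,-36,0],[-17,-36,20],[0,0,30],[0,0,35],[0,0,35],[0,0,5]], "angular": [[0,0,0],[0,0,0],[0,0,0],[0,0,0],[0,0,0],[0,0,0],[0,0,0],[0,0,0],[0,0,0],[0,0,0]]}}

```text
clock: 24.2
position: [0.4301, 0.3293, 0.0736]
ee_rot: [3.128, 0.246, -0.007]
contact_force: [-0.4, -0.6, -5.2]
finger_gap: 0.498
grasp_force: 30.0
```

Call:
{"op": "arm_command", "data": {"delta_pos": [[0,0,2],[0,0,2],[0,0,0]], "angular": [[0,0,0],[0,0,0],[0,0,0]]}}

```text
clock: 24.58
position: [0.4319, 0.3309, 0.0729]
ee_rot: [3.132, 0.246, 0.0]
contact_force: [0.1, -0.5, -4.4]
finger_gap: 0.495
grasp_force: 30.0
```

Call:
{"op": "arm_command", "data": {"delta_pos": [[0,0,1.5],[0,0,1.5],[0,0,0]], "angular": [[0,0,0],[0,0,0],[0,0,0]]}}

```text
clock: 24.95
position: [0.4312, 0.3304, 0.0689]
ee_rot: [3.131, 0.246, -0.002]
contact_force: [0.7, 1.1, -4.3]
finger_gap: 0.497
grasp_force: 30.0
```

Call:
{"op": "arm_command", "data": {"delta_pos": [[0,0,1],[0,0,1],[0,0,0]], "angular": [[0,0,0],[0,0,0],[0,0,0]]}}

```text
clock: 25.32
position: [0.4312, 0.3305, 0.0668]
ee_rot: [3.131, 0.246, -0.002]
contact_force: [-0.2, -0.2, -3.4]
finger_gap: 0.502
grasp_force: 30.0
```

Call:
{"op": "arm_command", "data": {"delta_pos": [[0,0,1],[0,0,0]], "angular": [[0,0,0],[0,0,0]]}}

```text
clock: 25.58
position: [0.4314, 0.3305, 0.0666]
ee_rot: [3.131, 0.246, -0.002]
contact_force: [-1.7, -2.2, 5.7]
finger_gap: 0.498
grasp_force: 30.0
```

Contact, so I'll release and retract.

Call:
{"op": "arm_command", "data": {"delta_pos": [[0,0,0],[0,0,0],[0,0,0],[0,0,-20],[0,0,-50],[0,0,-50]], "angular": [[0,0,0],[0,0,0],[0,0,0],[0,0,0],[0,0,0],[0,0,0]], "claw": 1}}

```text
clock: 26.32
position: [0.4311, 0.3304, 0.187]
ee_rot: [3.13, 0.246, -0.003]
contact_force: [0.4, 0.8, 0.1]
finger_gap: 0.998
grasp_force: 0.0
```

```bash
python3 -c "
from g import *
from h import *
go(tin(1,.15),ori(yr,35))
e=get_image('scene'); cv2.imwrite('pics/bx.png',cv2.resize(e['image'][120:310,260:510],(750,570),interpolation=cv2.INTER_CUBIC)[:,:,::-1])
d=get_image('top')
v,u=np.mgrid[0:400,0:640]; P=at_depth(d,np.c_[u.ravel(),v.ravel()],d['z_map'].ravel())
m=(abs(P[:,1]-.037)<.045)&(P[:,0]>.53)&(P[:,0]<.73)&(P[:,2]>.086)&(P[:,2]<.2); Q=P[m]
n0=np.array([-np.sin(.611),0,np.cos(.611)]);h=Q@n0; T=Q[h>np.percentile(h,99)-.004]; print(len(Q),len(T),T.mean(0)*1000,np.percentile(h,99)*1000,np.percentile(T[:,1],[2,98])*1000)"
```

```text
t 26.325 rot [-1.35 35.11  4.57] 35.42813294278296 trans [100.13 305.08  93.93] 334.5466787801847 pos [0.43 0.33 0.19] q [ 0.65  0.26  1.83 -0.    1.05  2.07] F [0.35 0.85 0.06] gap 0.9980669645568477
718 324 [611.86  39.11 135.18] -237.88931073122498 [15.25 58.81]
```

View pics/bx.png

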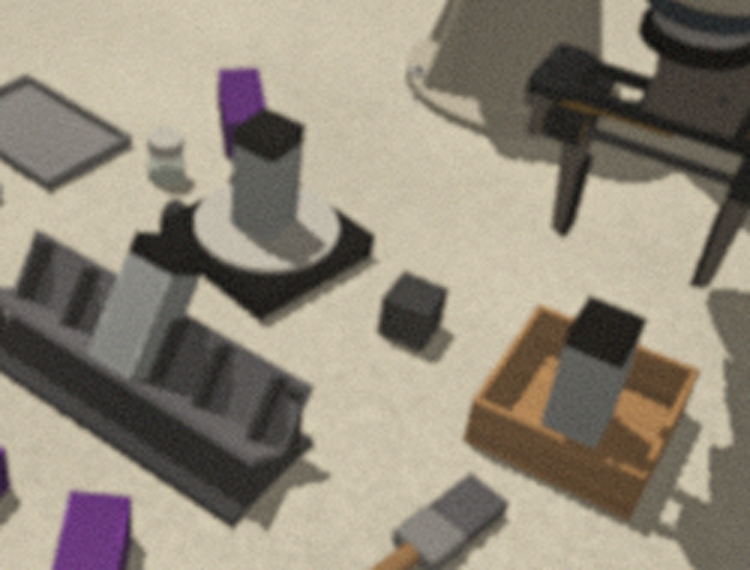

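The aluminium tin stands upright in the box at about (595,370), and the last tin sits in the rack's middle bay.

Call:
{"op": "arm_command", "data": {"delta_pos": [[15,40,0],[16,46,0],[16,46,0],[16,46,0],[16,46,0],[16,46,0],[15,44,0],[0,0,0],[0,0,0],[0,0,0]], "angular": [[0,0,0],[0,0,0],[0,0,0],[0,0,0],[0,0,0],[0,0,0],[0,0,0],[0,7,0.8],[0,7,0.8],[0,7,0.8]]}}

```text
clock: 27.68
position: [0.5889, 0.0373, 0.1856]
ee_rot: [-3.057, -0.174, -0.569]
contact_force: [0.2, 0.1, -0.8]
finger_gap: 1.002
grasp_force: 0.0
```

```bash
python3 -c "
from g import *
go(tin(1,.15),ori(yr,35))"
```

```text
t 27.675 rot [-1.41 13.89  1.84] 14.081297825459734 trans [-10.     0.95  15.16] 18.185894095010262 pos [0.59 0.04 0.19] q [0.04 0.16 2.03 0.06 0.59 1.45] F [ 0.23  0.07 -0.84] gap 1.001941547953273
```

Call:
{"op": "arm_command", "data": {"delta_pos": [[0,0,0],[0,0,0],[0,0,0],[-5,0,8],[-5,1,7],[0,0,0]], "angular": [[-0.5,4.6,0.6],[-0.5,4.6,0.6],[-0.4,4.7,0.6],[0,0,0],[0,0,0],[0,0,0]]}}

```text
clock: 28.42
position: [0.5897, 0.0366, 0.167]
ee_rot: [-2.975, -0.115, -0.929]
contact_force: [0.1, 1.0, 1.0]
finger_gap: 1.001
grasp_force: 0.0
```

```bash
python3 -c "
from g import *
go(tin(1,.06),ori(yr,35))"
```

```text
t 28.425 rot [-0.05  0.31  0.1 ] 0.3319911813594895 trans [ 0.07  0.2  89.53] 89.52595739791249 pos [0.59 0.04 0.17] q [0.05 0.14 2.22 0.09 0.17 1.46] F [0.07 1.   0.98] gap 1.0011605436932667
```

Call:
{"op": "arm_command", "data": {"delta_pos": [[0,0,14],[0,0,20],[0,0,20],[0,0,20],[0,0,13],[0,0,0]], "angular": [[0,0,0],[0,0,0],[0,0,0],[0,0,0],[0,0,0],[0,0,0]]}}

```text
clock: 29.18
position: [0.6376, 0.0408, 0.0985]
ee_rot: [-2.973, -0.113, -0.931]
contact_force: [-0.1, 0.4, 0.1]
finger_gap: 1.001
grasp_force: 0.0
```

Call:
{"op": "arm_command", "data": {"delta_pos": [[0,0,0],[0,0,0],[0,0,0],[0,0,0],[0,0,0],[0,0,0]], "angular": [[0,0,0],[0,0,0],[0,0,0],[0,0,0],[0,0,0],[0,0,0]], "claw": 0, "newtons": 25}}

```text
clock: 29.92
position: [0.6373, 0.0408, 0.0999]
ee_rot: [-2.973, -0.115, -0.933]
contact_force: [-1.1, -0.7, 1.9]
finger_gap: 0.5
grasp_force: 24.9
```

```bash
python3 -c "
from g import *
go(tin(1,.06),ori(yr,35))"
```

```text
t 29.925 rot [-0.12  0.14  0.1 ] 0.2101696776585386 trans [-0.51  0.81  7.13] 7.194102331863162 pos [0.64 0.04 0.1 ] q [0.05 0.34 2.17 0.64 0.02 0.91] F [-1.09 -0.7   1.85] gap 0.5002960934522813
```

Call:
{"op": "arm_command", "data": {"delta_pos": [[0,0,-5],[0,0,-10],[0,0,-15],[3,0,-20],[3,0,-25],[0,0,-25],[0,0,-20]], "angular": [[0,0,0],[0,0,0],[0,0,0],[0,0,0],[0,0,0],[0,0,0],[0,0,0]]}}

```text
clock: 30.8
position: [0.5729, 0.0357, 0.2021]
ee_rot: [-2.973, -0.115, -0.932]
contact_force: [-0.9, 0.4, -0.8]
finger_gap: 0.505
grasp_force: 24.9
```

```bash
python3 -c "
from g import *
go([.466,-.318,.2],ori(-1,0))"; python3 w.py
```

```text
t 30.8 rot [ -1.69 -34.78   5.27] 35.21813565125863 trans [-100.72  355.54    2.05] 369.5414296970796 pos [0.57 0.04 0.2 ] q [0.05 0.05 2.22 0.07 0.26 1.48] F [-0.95  0.39 -0.8 ] gap 0.5050521957169641
[-0.34 -0.2  -0.39 -0.01  0.4   0.01] [0.41 0.7  0.53 0.03 0.02 0.02] 31.0
```

Call:
{"op": "arm_command", "data": {"delta_pos": [[0,0,0],[0,0,0],[0,0,0],[0,0,0],[0,0,0],[0,0,0],[-8,40,0],[-13,45,0],[-13,45,0],[-13,45,0]], "angular": [[-0.3,-5.8,0.9],[-0.3,-5.8,0.9],[-0.3,-5.8,0.9],[-0.3,-5.8,0.9],[-0.3,-5.8,0.9],[-0.2,-5.8,0.8],[0,0,0],[0,0,0],[0,0,0],[0,0,0]]}}

```text
clock: 32.25
position: [0.5233, -0.1396, 0.2]
ee_rot: [-3.14, 0.028, 0.002]
contact_force: [0.6, -0.6, -1.1]
finger_gap: 0.501
grasp_force: 25.0
```

```bash
python3 -c "
from g import *
go([.466,-.318,.08],ori(-1,0))"
```

```text
t 32.25 rot [-0.06  0.06 -0.02] 0.08825630231391143 trans [-54.2  179.41 119.97] 222.5247002113034 pos [ 0.52 -0.14  0.2 ] q [-0.26  0.24  1.83  0.    1.08  1.32] F [ 0.6  -0.62 -1.14] gap 0.5007683836382976
```

Call:
{"op": "arm_command", "data": {"delta_pos": [[-13,45,0],[-13,45,0],[-14,45,0],[-14,44,15],[0,0,25],[0,0,30],[0,0,30],[0,0,15],[0,0,5],[0,0,0]], "angular": [[0,0,0],[0,0,0],[0,0,0],[0,0,0],[0,0,0],[0,0,0],[0,0,0],[0,0,0],[0,0,0],[0,0,0]]}}

```text
clock: 33.5
position: [0.4667, -0.3164, 0.0815]
ee_rot: [-3.141, 0.029, -0.001]
contact_force: [0.2, -0.1, -0.9]
finger_gap: 0.501
grasp_force: 25.0
```

Call:
{"op": "arm_command", "data": {"delta_pos": [[0,0,2],[0,0,2],[0,0,1.5],[0,0,0]], "angular": [[0,0,0],[0,0,0],[0,0,0],[0,0,0]]}}

```text
clock: 34.0
position: [0.4663, -0.3162, 0.0759]
ee_rot: [-3.141, 0.029, -0.0]
contact_force: [0.2, -0.5, -0.2]
finger_gap: 0.501
grasp_force: 25.0
```

Call:
{"op": "arm_command", "data": {"delta_pos": [[0,0,1],[0,0,1],[0,0,0]], "angular": [[0,0,0],[0,0,0],[0,0,0]]}}

```text
clock: 34.38
position: [0.4663, -0.3162, 0.0738]
ee_rot: [-3.141, 0.029, -0.0]
contact_force: [0.3, 1.3, -1.0]
finger_gap: 0.499
grasp_force: 25.0
```

Call:
{"op": "arm_command", "data": {"delta_pos": [[0,0,1],[0,0,1],[0,0,0]], "angular": [[0,0,0],[0,0,0],[0,0,0]]}}

```text
clock: 34.75
position: [0.4663, -0.3161, 0.0717]
ee_rot: [-3.141, 0.029, -0.0]
contact_force: [-0.3, -0.5, -1.0]
finger_gap: 0.502
grasp_force: 25.0
```

Call:
{"op": "arm_command", "data": {"delta_pos": [[0,0,1],[0,0,0]], "angular": [[0,0,0],[0,0,0]]}}

```text
clock: 35.0
position: [0.4666, -0.3163, 0.0713]
ee_rot: [-3.141, 0.029, -0.001]
contact_force: [-1.4, 0.1, 3.8]
finger_gap: 0.5
grasp_force: 25.0
```

Call:
{"op": "arm_command", "data": {"delta_pos": [[0,0,0],[0,0,0],[0,0,0],[0,0,-20],[0,0,-50],[0,0,-50],[0,0,0],[0,0,0]], "angular": [[0,0,0],[0,0,0],[0,0,0],[0,0,0],[0,0,0],[0,0,0],[0,0,0],[0,0,0]], "claw": 1}}

```text
clock: 36.0
position: [0.466, -0.316, 0.1903]
ee_rot: [-3.141, 0.029, 0.0]
contact_force: [-0.7, 0.0, -0.3]
finger_gap: 1.002
grasp_force: 0.0
```

```bash
python3 -c "
from h import *
e=get_image('scene'); cv2.imwrite('pics/end.png',cv2.resize(e['image'][120:320,190:510],(800,500),interpolation=cv2.INTER_CUBIC)[:,:,::-1])"
```

```text
(no output)
```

View pics/end.png

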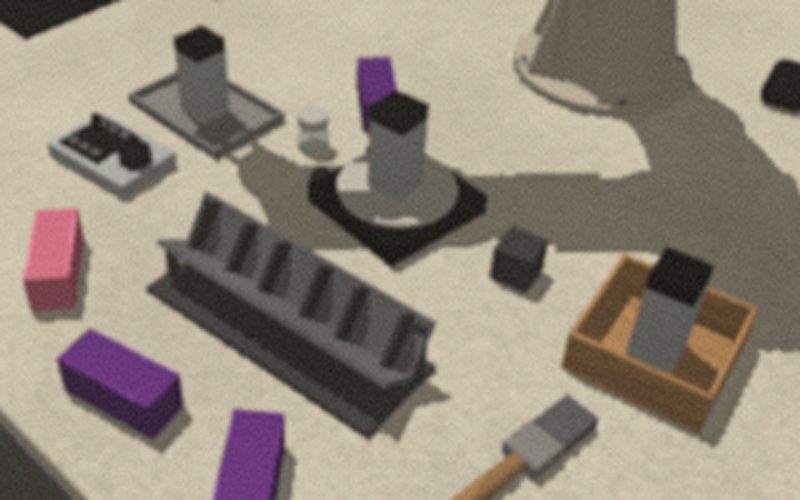

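The tins stand upright in the tray (200,85), on the plate (398,145) and in the box (675,310). The rack is empty and the bystanders look untouched.

```bash
python3 -c "
from plant import r
print(r.hand_in())"
```

```text
the job is handed in; nothing more can be done
None
```

The job is handed in at about 36 s on the clock: the heaviest tin (about 6.5 N lifted) stands on the microscope plate, the middle one (about 3.9 N) in the wooden box and the lightest (about 1.3 N) in the steel tray, all upright and released, and the last picture shows the jar, block, console and brush in place.

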